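# Fit the spacer and cover, then gauge the cover's sloping pad

## Robot

A 6-joint arm with a two-finger parallel gripper is mounted at the origin on the work surface. World frame = base frame: x ahead of the robot, y to its left, z up, the work surface at z = 0. Lengths are in mm, angles in rad, forces in N, time in s.
With the tool pointing down it reaches from about 350 to 975 mm from the base axis. Payload 7.1 kg.
Tool frame: the origin (TCP) lies on the front face of the gripper's body, between the roots of the fingers; the fingertips stand 80 mm ahead of it and the grasp point (between the pads) lies 61 mm ahead of it (env.tips_ahead is the distance from the TCP to the fingertips, in mm); z points along the fingers, y is the direction in which the jaws open and shut (so a half turn about z gives the same grasp; the last joint's range is limited). The gripper opens to 88 mm and grips with 3 to 60 N. Pads are 20 mm wide; open, the fingers measure 115 mm over their backs; the gripper's body (75 mm by 178 mm) begins 61 mm behind the grasp point.
Start: joints at [-1.259, 0.423, 1.63, -0, 1.089, -0.019], TCP at [203.017, -591.092, 302.675] pointing down, gripper open.
Joint ranges: [-3, 3], [-0.9, 2.11], [0.09, 2.58], [-1.31, 4.45], [0.11, 2.69], [-2.54, 2.54]. Speed limits (rad/s): [2.39, 2.39, 3.01, 3.14, 3.14, 3.14].

## Interface

Orientations are given as a unit quaternion [x, y, z, w].
In Python, from station import env, set_gripper, viewer, workorder gives the robot as it stands. Calls block until the motion is done:
- env.reach(position, orientation): joint-space move of the TCP to a pose.
- env.move_l(position, rot=None, rate=150, f_stop=None): straight line of the TCP; rot=None keeps the orientation; rate is the mean speed in mm/s. With f_stop (N) it stops when the force on the tool has changed by that much, and returns True; else False.
- env.move_joints(angles): joint-space move.
- set_gripper(opening): finger opening in mm; the grip force is fixed at half the most; returns when the fingers have stopped.
- env.hold(seconds).
- env.ik(position, orientation): joint angles nearest the present ones, or None.
- env.read_state(): the state.
- viewer.camera(name): name is "scene" or "top"; returns the picture (384x512x3 uint8, blue, green, red); there is no depth.
- viewer.camera_params(name): a dict with "fx", "fy", "cx", "cy" (pixels), "dist" ([k1, k2, p1, p2, k3] as OpenCV has them; the pictures are not rectified), "pose" (4x4, takes a point from camera to world coordinates). Camera axes: x right, y up, looking along -z (the intrinsics and any distortion apply to the point x, -y, -z); pixel columns grow to the right and rows downward; lengths in mm; the calibration is good to about 2 mm. A picture is of the moment at which its call begins. camera_params takes no time and is no camera call.
A pose or a line that the arm cannot do raises env.IKError and nothing moves.
- workorder.sign_off(): hands the job in, once; it reports no verdict.
The state is a dict: "time_s": time; "qpos": joint angles; "dq": joint speeds; "tau": joint torques, N m; "tool_pos": TCP position; "orientation": TCP orientation; "force": force on the tool from outside, world axes, zero at the start; "wrist_torque": the same for the moment, N m; "width": finger opening in mm.
Only numpy, scipy, OpenCV 4.12 (cv2) and the standard library are available. Lean on these libraries where they do the work, as an engineer would, in place of code of your own. Each camera call takes 0.05 s, during which the arm holds its last target.

## Task

Close up the pump housing on the bench: lay the spacer frame on its rim, then stack the cover plate on the spacer, each with the two pins in its end slots, lying flat and let go, set down rather than dropped. Then take the plunger gauge out of its stand and hold its tip on the ringed spot of the cover's sloping pad, square to that pad, pressed gently until the plunger is about half-way in, and finish there still holding it: do not put it down or let go. Leave the other parts on the bench alone.

Things in the scene. Friction and masses are not known exactly. Their poses are not given: they have to be found in the camera images.
- housing: fixed pump housing: open-topped aluminium box, rim 110 (x) x 42 mm (y), on a dark foot 140 x 60 x 12 mm. Origin at the centre of the underside, z up; flat rim 55 mm above it. Two round-topped steel pins, 8 mm dia, stand on the rim at x = +46 and -46 mm, y = 0, rising 18 mm above it. Only the foot is wider than 42 mm.
- spacer: loose dark steel frame, 5 mm thick, 0.12 kg, window 40 x 24 mm. 110 long (x), 40 wide (y); at mid-length two ears (34 mm long) make it 54 wide in y: grip there. Each end has an open slot 12 mm wide in y, reaching in to 40 mm from the centre, for the pins. Origin at the centre of the underside, z up. Starts flat on a wooden block.
- cover: loose aluminium plate, 10 mm thick, 0.25 kg, outline and slots as the spacer but solid; ears (34 mm long) make it 62 wide in y at mid-length: grip there. In the middle a boss with a pad 34 x 30 mm sloping 20 degrees, facing up and to the cover's -x, highest edge 30 mm above the underside. Origin at the centre of the underside, z up. Starts flat on a wooden block.
- cover_mark (a point): the marked spot: centre of the sloping pad, a dot inside an engraved dark ring 16 mm in outer diameter. On the cover's centre, 24 mm above its underside. z is the outward normal of the pad (tilted 20 degrees from the cover's z towards the cover's -x), y is the cover's y.
- gauge: loose plunger gauge, 0.16 kg, upright in its stand. Square grey grip 26 x 26 mm, 60 tall (sides along x and y); round dial head 26 dia, 10 tall above it; nose 16 dia, 20 long below it. Origin at the centre of the grip's underside, z along the gauge towards the dial; tip of the extended plunger at z = -38 mm, dial top at +70 mm.
- gauge_tip (a point): the lowest point of the gauge's ball-ended plunger (8 mm dia ball on a 6 mm rod, on the gauge's axis); it moves with the plunger. z as the gauge's z.
- plunger (a joint): how far the gauge's plunger is pushed in, m: 0 = fully extended (18 mm showing under the nose), 0.012 = fully in. Spring: 2 N to start, 3.5 N half-way, 5 N fully in, then solid.
- stand: fixed black block 64 x 64 x 44 mm high, hole 21 mm through it in which the gauge's nose hangs; the grip's underside rests on its top. Origin at the centre of the underside. The stand and the two wooden blocks share three places on the bench, in any order.
- rest_a: fixed wooden block 100 (x) x 36 (y) x 28 mm high on which the spacer lies at the start, nearly in line with it; origin at the centre of the underside
- rest_b: fixed wooden block 100 (x) x 36 (y) x 28 mm high on which the cover lies at the start, nearly in line with it; origin at the centre of the underside
- piston: bystander, leave alone: bare aluminium piston standing upright, 72 mm dia, 50 high
- gear: bystander, leave alone: flat dark gear wheel, 78 mm dia, 22 high
- wrench: bystander, leave alone: steel wrench lying flat, 190 mm long (origin at its middle)
- jar: bystander, leave alone: amber glass jar with black cap, 56 mm dia, 85 high
- bolt: bystander, leave alone: lying steel bolt, 65 mm long, 20 mm head (origin at its middle)
- nut: bystander, leave alone: steel nut, 26 mm across, 12 high
- bearing: bystander, leave alone: steel bearing ring lying flat, 60 mm outer dia, 15 high
Mind the look-alikes: they are no part of the job. What is shaped like the housing but turquoise or yellow is not meant.

How it is judged:
By the outcome, as a careful person would: the job done as asked, in the order asked, and still so for the second after the job is handed in, while the arm keeps its last pose, push and grip.
It also fails if it takes over 67 s, if anything falls off the work surface, if the arm or the gripper's body presses on something with over 40 N, if the wrist force passes 120 N, or if a joint passes its speed limit or range.

## Working session

There is one attempt and no reset: what is moved stays moved. The work goes in short steps, each a Python script; the robot and the scene stay as the last script left them, time stands still between calls to the robot, and variables do not carry over. Pictures are saved under pics/ and viewed, and the job is handed in when it is done.

```bash
ls -la; mkdir -p pics
python3 - <<'E'
from station import env,set_gripper,viewer,workorder
import cv2,numpy as np
np.set_printoptions(precision=4,suppress=True)
for n in ("scene","top"):
    cv2.imwrite(f"pics/{n}0.png",viewer.camera(n)); print(n,viewer.camera_params(n))
print(env.read_state())
E
```

```text
total 12
drwxr-xr-x  3 agent agent 4096 Dec  7 04:23 .
drwxr-xr-x 23 root  root  4096 Dec  7 04:23 ..
drwxr-xr-x  2 agent agent 4096 Dec  7 04:23 pics
scene {'fx': 353.65278797375635, 'fy': 353.65278797375635, 'cx': 254.76654441378628, 'cy': 192.26204772813293, 'dist': array([-0.0812,  0.    ,  0.    ,  0.    ,  0.    ]), 'pose': array([[  -0.6052,   -0.6236,    0.4947, 1000.8328],
       [   0.796 ,   -0.4774,    0.3721,  379.2602],
       [   0.0041,    0.619 ,    0.7854,  799.5892],
       [   0.    ,    0.    ,    0.    ,    1.    ]])}
top {'fx': 423.9629450285927, 'fy': 423.9629450285927, 'cx': 252.50025316196144, 'cy': 193.45111187593324, 'dist': array([-0.0704,  0.    ,  0.    ,  0.    ,  0.    ]), 'pose': array([[   0.0108,    0.9934,   -0.1146,  372.4204],
       [  -0.9999,    0.0097,   -0.0102,   18.0104],
       [  -0.0091,    0.1147,    0.9934, 1380.9668],
       [   0.    ,    0.    ,    0.    ,    1.    ]])}
{'time_s': 0.1, 'qpos': array([-1.259 ,  0.4238,  1.6306,  0.    ,  1.0886, -0.019 ]), 'dq': array([-0.0005, -0.0012, -0.0033,  0.001 ,  0.0008, -0.0007]), 'tau': array([ -0.0013, -54.5617, -27.4326,   0.0645,   0.0189,  -0.    ]), 'tool_pos': array([ 202.8984, -590.7492,  301.9985]), 'orientation': array([ 0.9864,  0.1647, -0.0001, -0.0007]), 'force': array([ 0.5313, -0.2966,  0.5087]), 'wrist_torque': array([ 0.0582,  0.0082, -0.0024]), 'width': 87.83381218781996}
```

View pics/scene0.png

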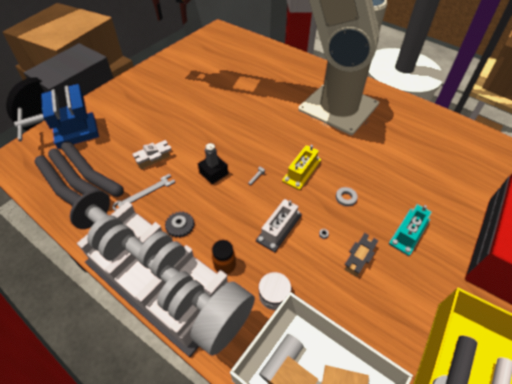

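View pics/top0.png

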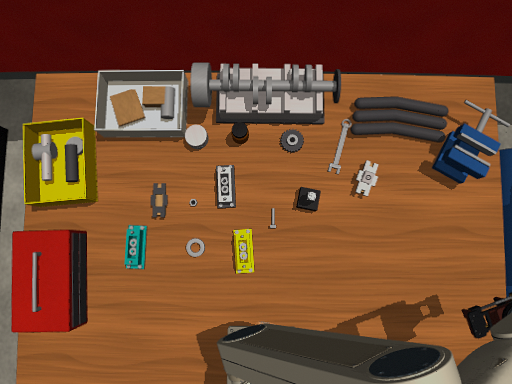

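```bash
cat > crop.py <<'E'
import cv2,numpy as np
def tile(img,pts,r=28,k=9,cols=2):
    ims=[]
    for (u,v) in pts:
        c=img[v-r:v+r,u-r:u+r]; ims.append(cv2.resize(c,None,fx=k,fy=k,interpolation=cv2.INTER_CUBIC))
    rows=[np.hstack(ims[i:i+cols]) for i in range(0,len(ims),cols)]
    return np.vstack(rows)
E
python3 - <<'E'
import cv2
from crop import tile
t=cv2.imread('pics/top0.png');s=cv2.imread('pics/scene0.png')
cv2.imwrite('pics/t_c.png',tile(t,[(159,200),(226,186),(309,198),(367,178)],r=28,k=5))
cv2.imwrite('pics/s_c.png',tile(s,[(362,255),(279,225),(213,163),(153,152)],r=30,k=5))
E
```

```text
(no output)
```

View pics/t_c.png

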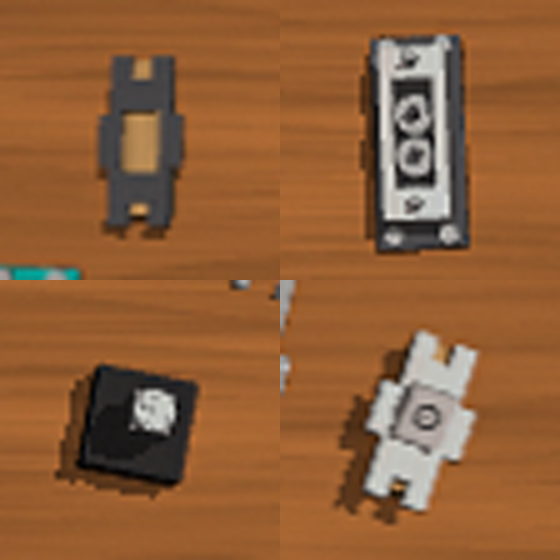

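View pics/s_c.png

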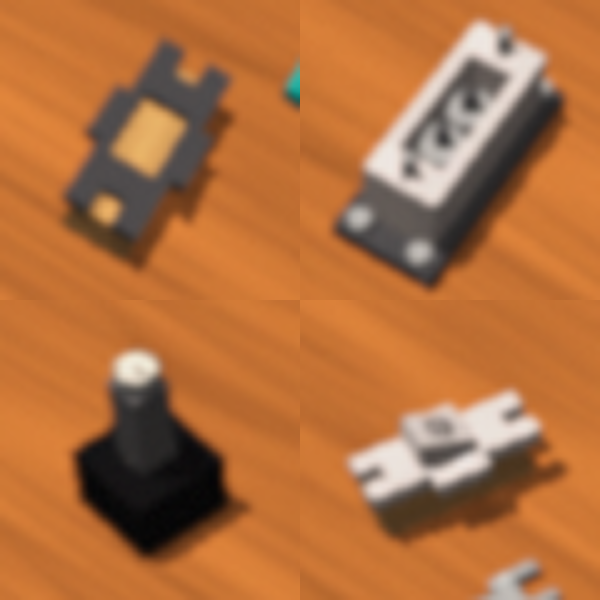

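```bash
cat > geo.py <<'E'
import cv2,numpy as np
from station import viewer
P={n:viewer.camera_params(n) for n in("scene","top")}
def ray(n,uv):
    p=P[n];K=np.array([[p['fx'],0,p['cx']],[0,p['fy'],p['cy']],[0,0,1]])
    q=cv2.undistortPoints(np.array(uv,float).reshape(-1,1,2),K,np.array(p['dist'])).reshape(-1,2)
    d=np.c_[q[:,0],-q[:,1],-np.ones(len(q))]@p['pose'][:3,:3].T
    return p['pose'][:3,3],d
def toz(n,uv,z):
    o,d=ray(n,uv); t=(z-o[2])/d[:,2]; return o+d*t[:,None]
def proj(n,X):
    p=P[n];K=np.array([[p['fx'],0,p['cx']],[0,p['fy'],p['cy']],[0,0,1]])
    c=(np.array(X,float).reshape(-1,3)-p['pose'][:3,3])@p['pose'][:3,:3]
    c=c*[1,-1,-1]
    return cv2.projectPoints(c.reshape(-1,1,3),np.zeros(3),np.zeros(3),K,np.array(p['dist']))[0].reshape(-1,2)
def contour(img,c,r,lo,hi,k=8,hsv=False):
    """largest contour near c of mask inRange, in full pixel coords"""
    u,v=c; cr=img[v-r:v+r,u-r:u+r]; big=cv2.resize(cr,None,fx=k,fy=k,interpolation=cv2.INTER_CUBIC)
    if hsv: big=cv2.cvtColor(big,cv2.COLOR_BGR2HSV)
    m=cv2.inRange(big,np.array(lo),np.array(hi))
    cs,_=cv2.findContours(m,cv2.RETR_EXTERNAL,cv2.CHAIN_APPROX_NONE)
    ct=max(cs,key=cv2.contourArea).reshape(-1,2).astype(float)
    return (ct+.5)/k-.5+[u-r,v-r],m
def rect(pts):
    (c,s,a)=cv2.minAreaRect(pts[:,:2].astype(np.float32))
    M=cv2.moments(pts[:,:2].astype(np.float32).reshape(-1,1,2))
    if s[0]<s[1]: a+=90; s=s[::-1]
    a=(a+90)%180-90
    return np.array(c),np.array([M['m10'],M['m01']])/M['m00'],np.array(s),a
E
python3 - <<'E'
import cv2,numpy as np
from geo import *
np.set_printoptions(precision=1,suppress=True)
I={n:cv2.imread(f'pics/{n}0.png') for n in('top','scene')}
Q=[('hous','top',(226,186),26,(0,0,130),(180,70,255),55),('hous','scene',(279,225),26,(0,0,150),(180,70,255),55),
('spac','top',(159,200),24,(0,0,0),(180,110,110),33),('spac','scene',(362,255),28,(0,0,0),(180,110,110),33),
('cov','top',(367,178),24,(0,0,150),(180,70,255),38),('cov','scene',(153,152),24,(0,0,110),(180,70,255),38)]
ov={}
for nm,n,c,r,lo,hi,z in Q:
    ct,m=contour(I[n],c,r,lo,hi,hsv=True)
    w=toz(n,ct,z); print(nm,n,*rect(w))
    k=8;u,v=c;b=cv2.resize(I[n][v-r:v+r,u-r:u+r],None,fx=k,fy=k,interpolation=cv2.INTER_CUBIC)
    cv2.polylines(b,[((ct-[u-r,v-r]+.5)*k).astype(int).reshape(-1,1,2)],True,(0,0,255),1)
    ov[nm,n]=cv2.resize(b,(260,260))
cv2.imwrite('pics/ov.png',np.vstack([np.hstack([ov[a,n] for a in('hous','spac','cov')]) for n in('top','scene')]))
E
```

```text
hous top [558.  121.4] [556.1 121.1] [117.6  46.5] 0.9519997239112854
hous scene [555.2 126.2] [557.1 125.8] [115.7  44.5] 3.337985038757324
spac top [504.7 333.3] [504.2 333. ] [110.   54.3] 0.9692467451095581
spac scene [508.5 338.6] [508.4 338.6] [111.2  52.2] -0.01839447021484375
cov top [ 582.2 -335.2] [ 582.2 -335.1] [110.7  63.3] -21.01616668701172
cov scene [ 583.7 -329.2] [ 585. -328.] [110.9  70.4] -20.95008087158203
```

View pics/ov.png

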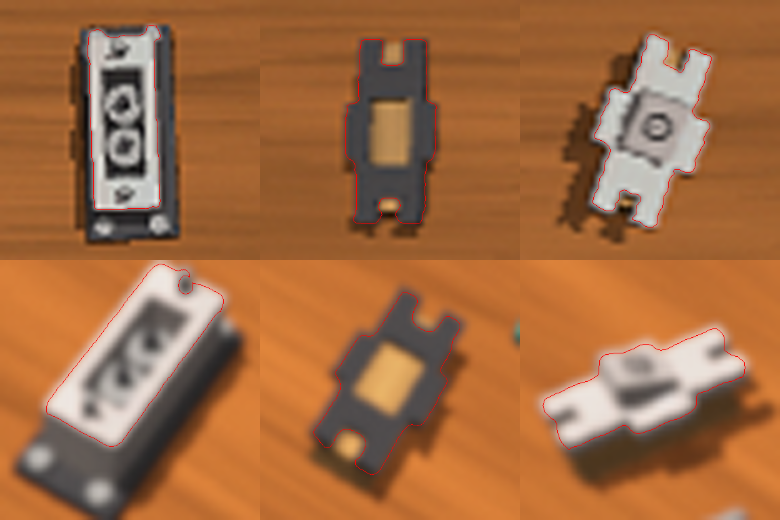

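Run:
```python
import cv2,numpy as np
I=cv2.imread('pics/scene0.png');T=cv2.imread('pics/top0.png')
f=lambda im,u,v,r,k:cv2.resize(im[v-r:v+r,u-r:u+r],(390,390),interpolation=cv2.INTER_CUBIC)
cv2.imwrite('pics/z.png',np.hstack([f(I,151,152,13,0),f(T,367,178,13,0)]))
cv2.imwrite('pics/z2.png',np.hstack([f(I,212,160,20,0),f(T,309,198,15,0)]))
```

```text
(no output)
```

View pics/z.png

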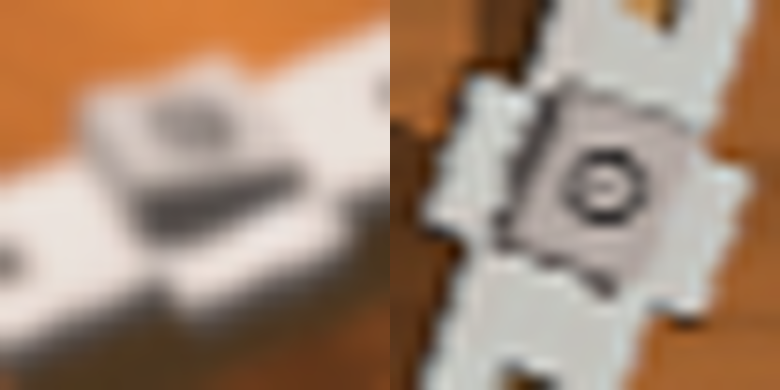

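View pics/z2.png

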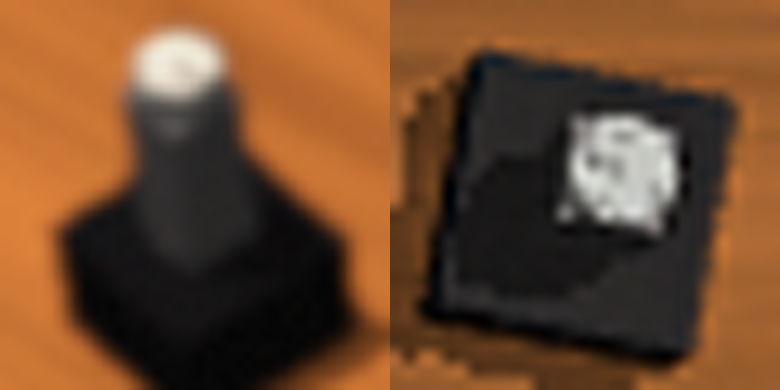

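```bash
cat > fit.py <<'E'
import numpy as np,cv2
from geo import *
def fitparts(w,c,a,hx,hy,xs,ys,tol=5):
    """w contour world; c,a guess(deg). long sides at +-hy for |x| in xs ; ends at +-hx for |y| in ys"""
    c=np.array(c,float);a=np.radians(a)
    for _ in range(6):
        R=np.array([[np.cos(a),-np.sin(a)],[np.sin(a),np.cos(a)]])
        L=(w[:,:2]-c)@R
        sl=[];of=[]
        for s in(1,-1):
            q=L[(abs(L[:,0])>xs[0])&(abs(L[:,0])<xs[1])&(abs(L[:,1]-s*hy)<tol)]
            p=np.polyfit(q[:,0],q[:,1],1);sl.append(p[0]);of.append(p[1])
        ex=[]
        for s in(1,-1):
            q=L[(abs(L[:,1])>ys[0])&(abs(L[:,1])<ys[1])&(abs(L[:,0]-s*hx)<tol)]
            ex.append(np.median(q[:,0]))
        c=c+R@np.array([np.mean(ex),np.mean(of)]); a+=np.mean(sl)
    return c,np.degrees(a),np.degrees(np.diff(sl))[0],ex[0]-ex[1],of[0]-of[1]
E
python3 - <<'E'
from fit import *
np.set_printoptions(precision=1,suppress=True)
I={n:cv2.imread(f'pics/{n}0.png') for n in('top','scene')}
for n,c,r,th in(('top',(226,186),26,(140,150)),('scene',(279,225),26,(140,150,160))):
  for t in th:
    ct,_=contour(I[n],c,r,(0,0,t),(180,70,255),hsv=True); print('h',n,t,*fitparts(toz(n,ct,55),(556,121) if n=='top' else (556,126),2,55,21,(5,45),(0,13) if n=='top' else(8,15)))
for n,c,r in(('top',(159,200),24),('scene',(362,255),28)):
    ct,_=contour(I[n],c,r,(0,0,0),(180,110,110),hsv=True); g=(504.5,333) if n=='top' else (508,338)
    print('s',n,*fitparts(toz(n,ct,33),g,0,55,20,(24,52),(9,17)),*fitparts(toz(n,ct,33),g,0,55,27,(0,13),(9,17))[:2])
for n,c,r,t in(('top',(367,178),24,150),('scene',(153,152),24,110)):
    ct,_=contour(I[n],c,r,(0,0,t),(180,70,255),hsv=True); g=(582,-335) if n=='top' else (584,-330)
    print('c',n,*fitparts(toz(n,ct,38),g,-21,55,20,(24,52),(9,17)))
# ring dot, dial
for n,c,r in(('top',(312,194),9),('scene',(212,150),9)):
    ct,_=contour(I[n],c,r,(0,0,120),(180,110,255),hsv=True)
    print('g',n,*rect(toz(n,ct,114)))
ct,_=contour(I['top'],(309,198),20,(0,0,0),(180,255,75),hsv=True);print('stand',*rect(toz('top',ct,44)))
E
```

```text
h top 140 [554.6 121.1] 3.1356475312449064 0.29962713365918153 109.87034117723339 41.00945441655265
h top 150 [554.7 121.2] 3.2452698013880847 0.20406118942391782 109.31198133967425 40.557018224390475
h scene 140 [556.7 126. ] 3.2502527017126823 0.1587793735544772 111.87995493670037 43.25649426714051
h scene 150 [556.4 125.8] 3.2622142630880777 0.15331653015958868 111.37222971857543 42.844749916011736
h scene 160 [556.2 125.6] 3.279170594303824 0.12071170347556046 110.95046050673162 42.45515843819773
s top [504.7 332.8] 0.9335378247161585 0.4027128402123545 109.83075618259114 40.62965861797066 [504.7 333.3] 0.963725635681479
s scene [508.4 338.3] 1.2273225385620394 -0.5810866191347346 110.19247086348582 37.188001427403655 [508.5 338.5] 0.7376787934894822
c top [ 582.1 -335. ] -19.80494152421742 0.019267859271504997 109.51232312720182 39.37081629462399
c scene [ 584.7 -328.1] -19.88863023505716 -0.07038525053579703 109.33027976011932 44.71959290543107
g top [ 514.1 -146.4] [ 514.1 -146.5] [24.9 24.8] -8.96826171875
g scene [ 515.7 -141.9] [ 516.1 -142. ] [29.1 27.4] 39.14817810058594
stand [ 511.3 -142.6] [ 511.3 -143.3] [70.3 69.8] -10.520675659179688
```

```bash
cat > rob.py <<'E'
import numpy as np
from scipy.spatial.transform import Rotation as Ro
from station import env,set_gripper,viewer,workorder
np.set_printoptions(precision=3,suppress=True)
H=(555.6,123.4,3.24);S=(506.5,335.8,0.95);C=(583.3,-332.2,-19.85);G=(515.0,-144.2,-10.5)
def q(yaw,tilt=0): # tilt: tool approach leans to +x (deg)
    return (Ro.from_euler('z',yaw,degrees=True)*Ro.from_euler('y',-tilt,degrees=True)*Ro.from_matrix(np.diag([1.,-1,-1]))).as_quat()
def st(m=''):
    s=env.read_state();print(m,'t',round(s['time_s'],2),'p',s['tool_pos'],'F',s['force'],'w',round(s['width'],2));return s
E
python3 - <<'E'
from rob import *
print(Ro.from_quat(q(0,20)).as_matrix()[:,2])
for nm,p,z,t in(('S',S,92,0),('H',H,160,0),('C',C,94,0),('G',G,135,0),('M',(H[0]-50,H[1],H[2]),200,20)):
  for e in(0,180): print(nm,e,env.ik([p[0],p[1],z],q(p[2]+e,t if e==0 else -t)))
E
```

```text
[ 0.342  0.    -0.94 ]
S 0 [ 0.566  0.693  1.761 -0.     0.687  2.12 ]
S 180 [ 0.566  0.693  1.761 -0.     0.687 -1.022]
H 0 [ 0.198  0.543  1.838 -0.     0.76   1.712]
H 180 [ 0.198  0.543  1.838 -0.     0.76  -1.43 ]
C 0 [-0.535  0.754  1.608 -0.     0.78   1.382]
C 180 [-0.535  0.754  1.608 -0.     0.78  -1.76 ]
G 0 [-0.295  0.549  1.922 -0.     0.671  1.459]
G 180 [-0.295  0.549  1.922 -0.     0.671 -1.683]
M 0 [ 0.245  0.356  2.1   -0.189  0.348  1.926]
M 180 [ 0.245  0.356  2.1   -0.189  0.348 -1.216]
```

```bash
python3 - <<'E'
from rob import *
import cv2
o=q(S[2]+180)
env.reach([S[0],S[1],180],o); st('above')
env.move_l([S[0],S[1],92],rate=120); st('down')
set_gripper(0); st('grip')
env.move_l([S[0],S[1],190],rate=120); st('up')
for n in('top','scene'): cv2.imwrite(f'pics/{n}1.png',viewer.camera(n))
E
python3 - <<'E'
import cv2,numpy as np
a=cv2.imread('pics/top1.png');b=cv2.imread('pics/scene1.png')
cv2.imwrite('pics/v1.png',np.hstack([cv2.resize(a[120:280,80:240],(390,390)),cv2.resize(b[170:330,270:430],(390,390))]))
E
```

```text
above t 3.52 p [506.92  335.247 180.097] F [ 0.831 -0.142  1.233] w 87.96
down t 4.41 p [506.872 336.01   92.496] F [-0.306  0.298  0.604] w 87.51
grip t 5.04 p [506.571 335.867  92.23 ] F [-0.796 -0.66   2.524] w 53.49
up t 6.01 p [506.085 335.506 189.293] F [-0.636 -0.199 -1.498] w 53.54
```

View pics/v1.png

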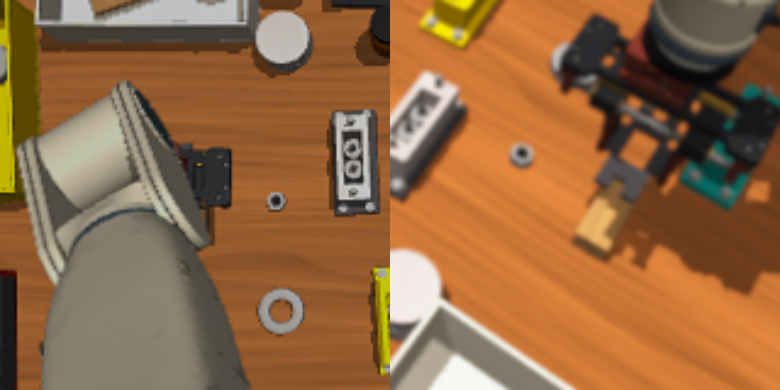

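Run:
```python
from rob import *
import cv2
o=q(H[2]+180)
env.reach([H[0],H[1],165],o); st('above')
env.move_l([H[0],H[1],142],rate=80);s=st('near');print(Ro.from_quat(s['orientation']).as_matrix())
b=viewer.camera('scene');a=viewer.camera('top');cv2.imwrite('pics/scene2.png',b);cv2.imwrite('pics/top2.png',a)
cv2.imwrite('pics/v2.png',cv2.resize(b[185:265,229:329],(800,600),interpolation=cv2.INTER_CUBIC))
```

```text
above t 6.99 p [555.722 124.045 164.974] F [-0.328 -0.124 -0.565] w 53.66
near t 7.43 p [555.078 123.856 141.144] F [-0.219  0.034 -0.879] w 53.56
[[-0.998 -0.057 -0.002]
 [-0.057  0.998 -0.   ]
 [ 0.002 -0.    -1.   ]]
```

View pics/v2.png

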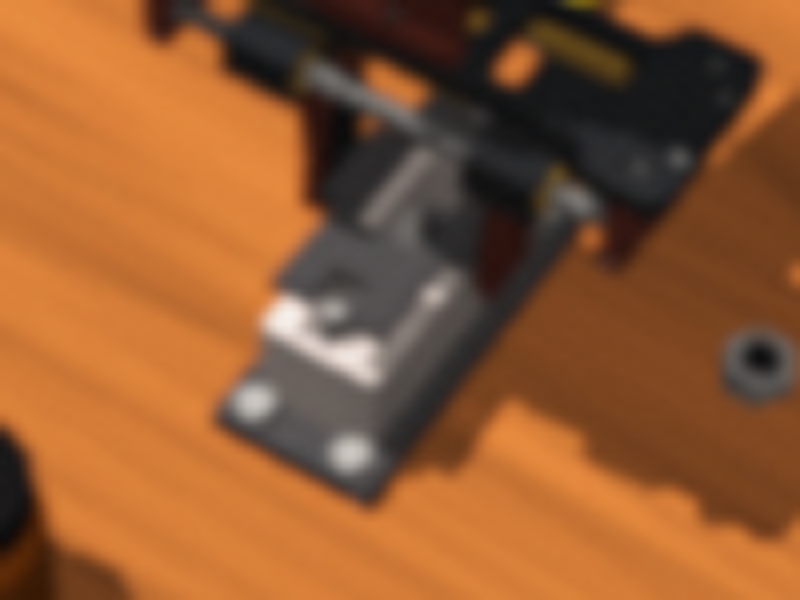

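Run:
```python
from rob import *
import cv2
r=env.move_l([H[0],H[1],123],rate=40,f_stop=8);st(f'a {r}')
if not r:
    r=env.move_l([H[0],H[1],116],rate=15,f_stop=6);st(f'b {r}')
env.hold(.2);st()
b=viewer.camera('scene');cv2.imwrite('pics/scene3.png',b)
cv2.imwrite('pics/v3.png',cv2.resize(b[185:265,229:329],(800,600),interpolation=cv2.INTER_CUBIC))
```

```text
a False t 8.16 p [555.565 123.355 122.784] F [ 0.101 -0.938 -1.493] w 53.42
b True t 8.52 p [555.858 123.454 119.041] F [-0.747  0.847  3.875] w 53.62
 t 8.72 p [555.871 123.466 119.057] F [0.437 0.04  6.683] w 53.31
```

View pics/v3.png

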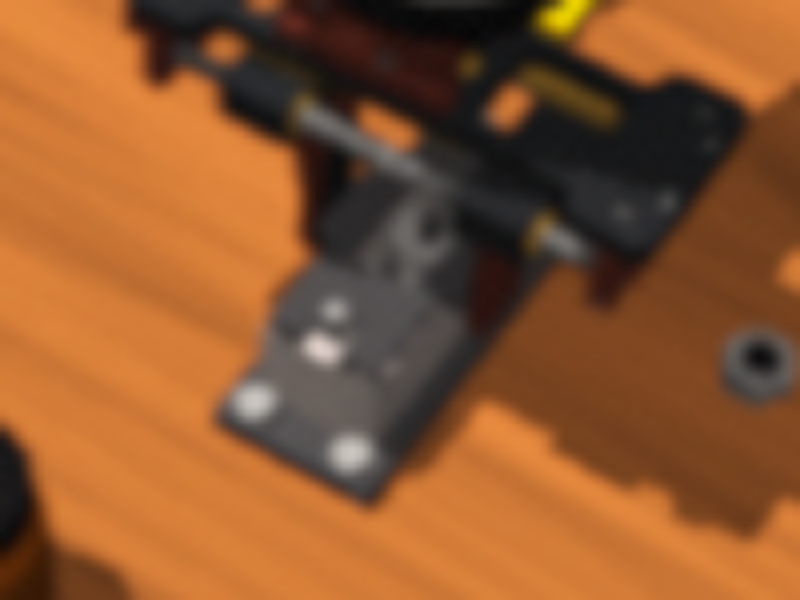

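Run:
```python
from rob import *
import cv2
set_gripper(80);st('open')
env.move_l([H[0],H[1],200],rate=150);st('up')
o=q(C[2]+180)
env.reach([C[0],C[1],190],o);st('aboveC')
b=viewer.camera('scene');a=viewer.camera('top');cv2.imwrite('pics/scene4.png',b);cv2.imwrite('pics/top4.png',a)
f=lambda im,u,v,r:cv2.resize(im[v-r:v+r,u-r:u+r],(390,390),interpolation=cv2.INTER_CUBIC)
cv2.imwrite('pics/v4.png',np.hstack([f(a,226,186,28),f(b,279,225,30)]))
```

```text
open t 9.38 p [555.253 123.349 118.393] F [-0.318 -0.653 -0.909] w 79.79
up t 10.07 p [555.2   123.318 199.586] F [-0.456 -0.057  0.341] w 80.0
aboveC t 11.74 p [ 583.636 -331.037  189.894] F [-0.136 -0.768 -0.383] w 80.07
```

View pics/v4.png

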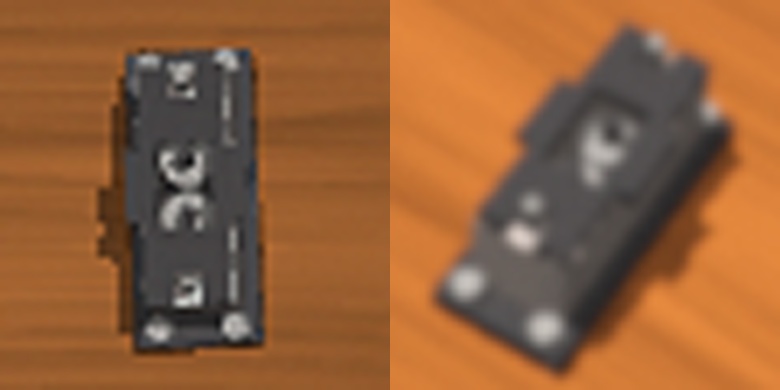

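Run:
```python
from rob import *
import cv2
env.move_l([C[0],C[1],95],rate=120); st('down')
set_gripper(0); st('grip')
env.move_l([C[0],C[1],200],rate=120); st('up')
env.reach([H[0],H[1],175],q(H[2]+180)); st('above')
env.move_l([H[0],H[1],148],rate=80);st('near')
b=viewer.camera('scene');cv2.imwrite('pics/scene5.png',b)
cv2.imwrite('pics/v5.png',cv2.resize(b[185:265,229:329],(800,600),interpolation=cv2.INTER_CUBIC))
```

```text
down t 12.78 p [ 583.772 -332.441   95.637] F [0.315 0.407 0.587] w 80.0
grip t 13.21 p [ 583.636 -332.436   95.778] F [-0.254  0.067  4.191] w 61.78
up t 14.23 p [ 582.804 -331.902  199.084] F [-1.89  -0.435 -2.277] w 61.92
above t 15.91 p [556.15  122.612 175.094] F [ 0.309 -0.798 -2.446] w 61.7
near t 16.39 p [555.254 123.157 147.148] F [ 0.012  0.247 -2.339] w 61.86
```

View pics/v5.png

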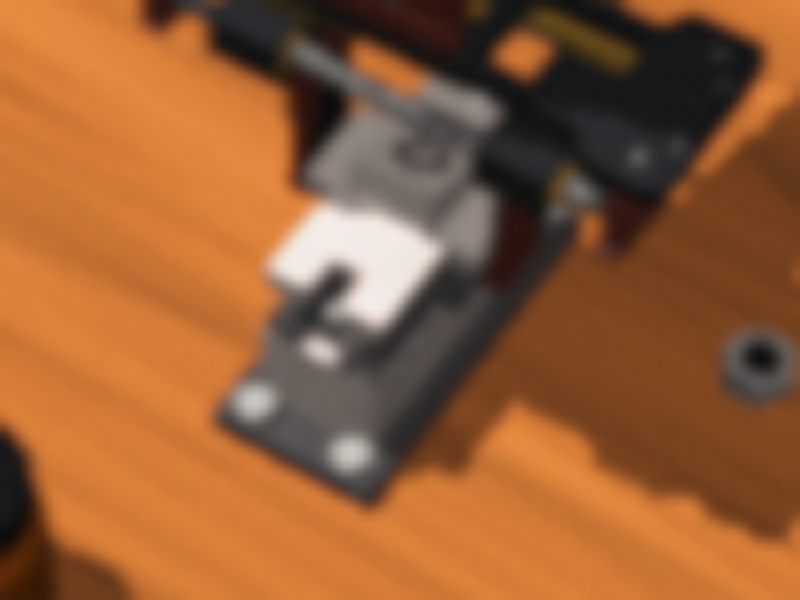

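Run:
```python
from rob import *
import cv2
r=env.move_l([H[0],H[1],131],rate=35,f_stop=8);st(f'a {r}')
if not r:
    r=env.move_l([H[0],H[1],124],rate=15,f_stop=6);st(f'b {r}')
env.hold(.2);st()
b=viewer.camera('scene');cv2.imwrite('pics/scene6.png',b)
cv2.imwrite('pics/v6.png',cv2.resize(b[185:265,229:329],(800,600),interpolation=cv2.INTER_CUBIC))
```

```text
a False t 17.07 p [555.579 123.409 130.875] F [ 0.038  0.372 -2.976] w 62.04
b True t 17.42 p [555.884 123.462 127.638] F [-0.499 -0.547  2.993] w 61.73
 t 17.62 p [555.9   123.485 127.624] F [0.097 0.863 5.167] w 61.87
```

View pics/v6.png

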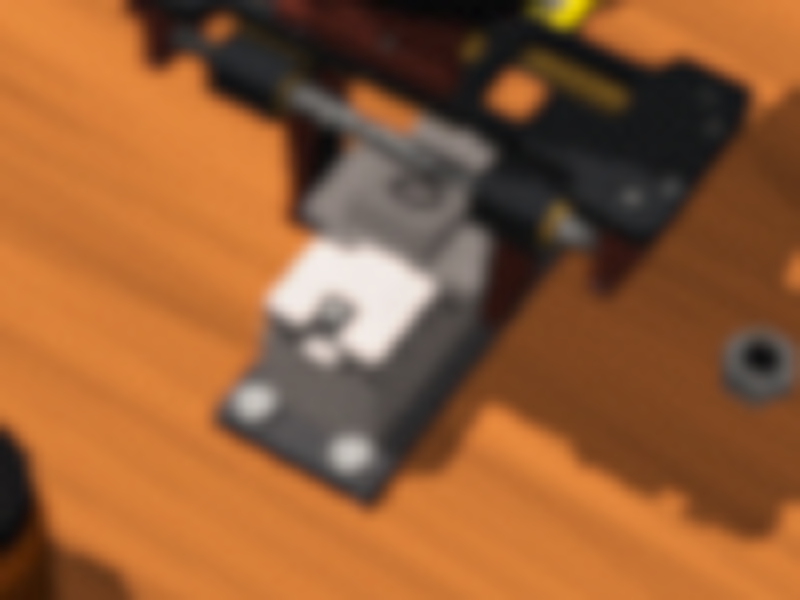

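```bash
python3 - <<'E'
from rob import *
import cv2
set_gripper(82);st('open')
env.move_l([H[0],H[1],220],rate=150);st('up')
env.reach([G[0],G[1],215],q(G[2]+180));st('aboveG')
b=viewer.camera('scene');a=viewer.camera('top');cv2.imwrite('pics/scene7.png',b);cv2.imwrite('pics/top7.png',a)
f=lambda im,u,v,r:cv2.resize(im[v-r:v+r,u-r:u+r],(390,390),interpolation=cv2.INTER_CUBIC)
cv2.imwrite('pics/v7.png',np.hstack([f(a,226,186,28),f(b,279,220,30)]))
cv2.imwrite('pics/v7b.png',f(b,212,150,50))
E
python3 - <<'E'
from fit import *
np.set_printoptions(precision=2,suppress=True)
I={n:cv2.imread(f'pics/{n}7.png') for n in('top','scene')}
for n,c in(('top',(226,186)),('scene',(279,222))):
    ct,_=contour(I[n],c,28,(0,0,140),(180,70,255),hsv=True); g=(554.6,121.1) if n=='top' else (556.5,125.9)
    try: print('c',n,*fitparts(toz(n,ct,70),g,3,55,20,(24,52),(9,17)))
    except Exception as e: print(n,e)
E
```

```text
open t 18.2 p [555.032 123.281 126.655] F [-0.04   0.221 -0.402] w 82.14
up t 18.98 p [555.142 123.318 219.468] F [-1.353  0.297  0.068] w 82.17
aboveG t 20.02 p [ 515.179 -143.552  214.698] F [ 0.368 -0.408  0.056] w 82.17
c top [555.39 120.8 ] 3.1281559438121573 -0.1776395654675314 109.8477124436037 40.24676752490568
c scene [557.23 126.27] 3.286376128768359 0.16382483772498566 112.24255378611143 41.63464041296833
```

View pics/v7.png

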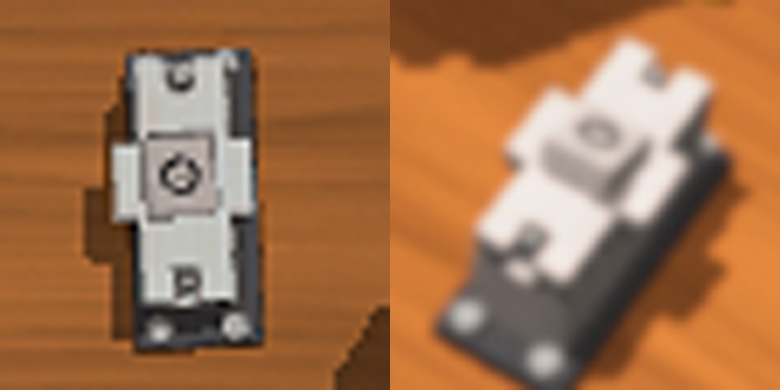

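View pics/v7b.png

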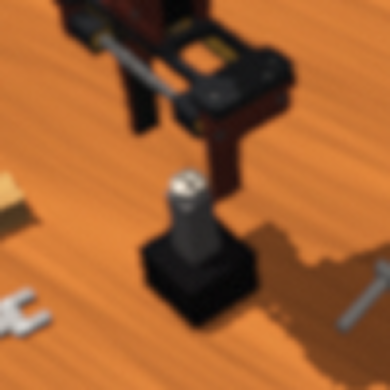

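```bash
python3 - <<'E'
from geo import *
np.set_printoptions(precision=2,suppress=True)
for n in('top','scene'):
    I=cv2.imread(f'pics/{n}7.png'); g=proj(n,[[556.3,123.5,84]])[0]; print(n,g)
    u,v=np.round(g).astype(int); r=5;k=16
    cr=cv2.cvtColor(I[v-r:v+r+1,u-r:u+r+1],cv2.COLOR_BGR2GRAY); big=cv2.resize(cr,None,fx=k,fy=k,interpolation=cv2.INTER_CUBIC)
    t=(130 if n=='top' else 135); 
    bg=np.median(big); m=(np.clip(bg-12-big.astype(float),0,None))
    nb,lab,stt,cen=cv2.connectedComponentsWithStats((m>0).astype(np.uint8))
    i=min(range(1,nb),key=lambda i: np.hypot(*(cen[i]-k*r))-stt[i,4]/20)
    ct=cv2.findNonZero((lab==i).astype(np.uint8)); h=cv2.convexHull(ct); M=cv2.moments(h)
    c=(np.array([M['m10'],M['m01']])/M['m00']+.5)/k-.5+[u-r,v-r]
    print('ring',c,stt[i],toz(n,[c],84))
    cv2.imwrite(f'pics/r_{n}.png',np.hstack([big*1,(lab==i).astype(np.uint8)*255]))
E
python3 -c "
import cv2,numpy as np
cv2.imwrite('pics/r.png',cv2.resize(np.vstack([cv2.imread('pics/r_top.png'),cv2.imread('pics/r_scene.png')]),(500,500)))"
```

```text
top [222.84 182.17]
ring [223.4  182.68] [  43   45  104  103 6298] [[554.71 121.73  84.  ]]
scene [279.95 209.85]
ring [280.74 210.  ] [  41   47  115   82 7097] [[555.49 125.31  84.  ]]
```

View pics/r.png

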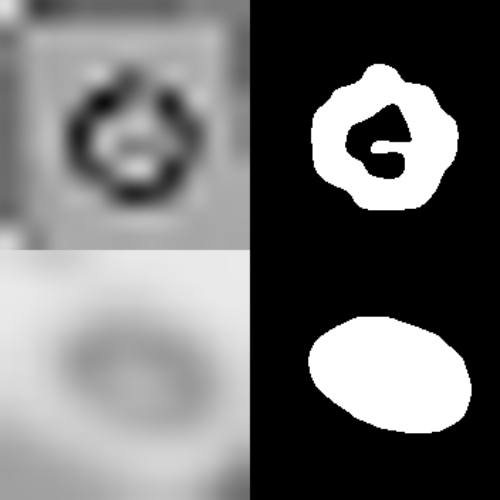

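Run:
```python
from rob import *
import cv2,json
env.move_l([G[0],G[1],134],rate=80,f_stop=10); st('down')
set_gripper(0); env.hold(.2); zs=[env.read_state()['tool_pos'] for _ in range(1)]; s=st('grip')
d=s['tool_pos'][2]-44
env.move_l([G[0],G[1],225],rate=100); st('up')
n=Ro.from_euler('z',3.24,degrees=True).apply([-np.sin(np.radians(20)),0,np.cos(np.radians(20))])
M=np.array([555.6,123.5,84.])
json.dump({'d':d,'n':n.tolist()},open('g.json','w'))
env.reach(M+n*(38+d+60),q(3.24+180,-20)); st('pre'); 
env.move_l(M+n*(38+d+12),rate=60); s=st('near12'); print(Ro.from_quat(s['orientation']).as_matrix()[:,2],-n, 'd',d)
b=viewer.camera('scene');a=viewer.camera('top');cv2.imwrite('pics/scene8.png',b);cv2.imwrite('pics/top8.png',a)
f=lambda im,u,v,r:cv2.resize(im[v-r:v+r,u-r:u+r],(390,390),interpolation=cv2.INTER_CUBIC)
cv2.imwrite('pics/v8.png',np.hstack([f(a,224,186,36),f(b,279,200,36)]))
```

```text
down t 21.28 p [ 515.286 -144.299  134.419] F [-0.538 -0.403  0.392] w 81.78
grip t 22.38 p [ 514.981 -144.2    133.966] F [-0.144 -0.339  0.224] w 25.79
up t 23.44 p [ 514.581 -144.086  224.412] F [ 0.819 -0.815 -2.229] w 26.01
pre t 24.48 p [491.685 119.399 260.414] F [ 0.679 -0.085 -1.994] w 25.64
near12 t 25.43 p [507.873 120.87  215.683] F [-0.191  0.622 -2.151] w 25.63
[ 0.342  0.019 -0.94 ] [ 0.341  0.019 -0.94 ] d 89.96569035875845
```

View pics/v8.png

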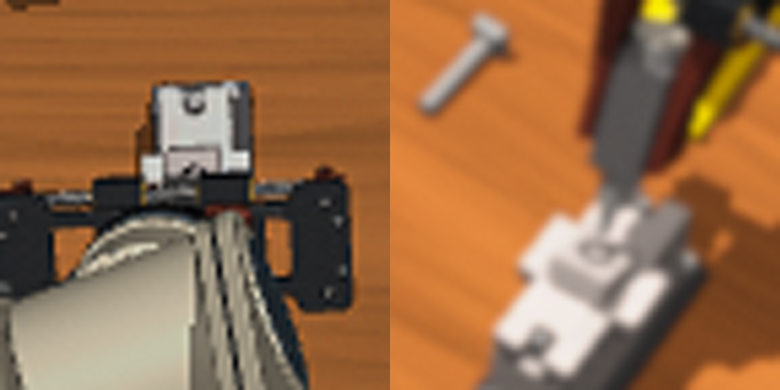

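```bash
cat > av.py <<'E'
from rob import *
def avg(n,k=15):
    F=[];p=[]
    for _ in range(k):
        env.hold(.02);s=env.read_state();F.append(s['force']);p.append(s['tool_pos'])
    F=np.array(F);return F.mean(0),F@n,np.mean(p,0)
E
python3 - <<'E'
from av import *
import cv2,json
g=json.load(open('g.json'));n=np.array(g['n']);d=g['d'];M=np.array([555.6,123.5,84.])
env.move_l(M+n*(38+d+2.5),rate=30); env.hold(.2)
F,Fn,p=avg(n); print('base',F,Fn.mean(),Fn.std(),'gap',(p-M)@n-38-d,p-M-n*((p-M)@n),'t',env.read_state()['time_s'])
g['F0']=Fn.mean();json.dump(g,open('g.json','w'))
b=viewer.camera('scene');cv2.imwrite('pics/scene9.png',b)
f=lambda im,u,v,r:cv2.resize(im[v-r:v+r,u-r:u+r],(560,560),interpolation=cv2.INTER_CUBIC)
cv2.imwrite('pics/v9.png',f(b,280,205,20))
from geo import proj
for m in(M,M+[.9,2.2,0]): print(proj('scene',[m,m+n*2.5]))
E
```

```text
base [ 0.04   0.004 -2.055] -1.9445795741396243 0.503598538607494 gap 2.5752019805894406 [0.054 0.011 0.02 ] t 26.45
[[280.111 209.67 ]
 [280.348 208.887]]
[[280.633 210.344]
 [280.872 209.562]]
```

View pics/v9.png

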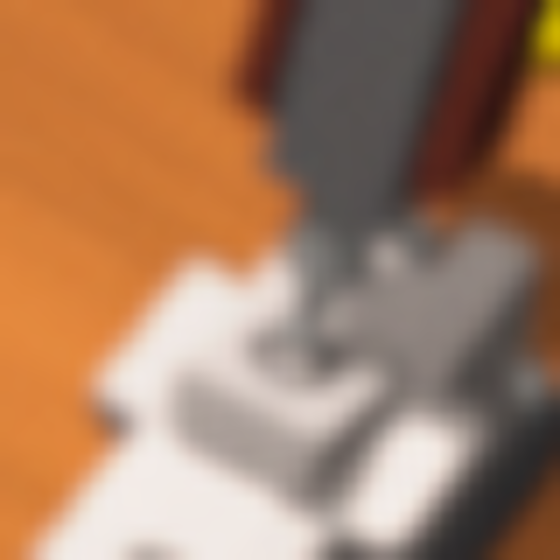

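Run:
```python
from av import *
import cv2,json
g=json.load(open('g.json'));n=np.array(g['n']);d=g['d'];M=np.array([555.6,123.5,84.])
for e in(-2,-4,-6):
    r=env.move_l(M+n*(38+d+e),rate=10,f_stop=12); env.hold(.15)
    F,Fn,p=avg(n,30); print(e,r,F,'dF',Fn.mean()-g['F0'],'gap',(p-M)@n-38-d,'t',env.read_state()['time_s'])
b=viewer.camera('scene');cv2.imwrite('pics/scene10.png',b)
f=lambda im,u,v,r:cv2.resize(im[v-r:v+r,u-r:u+r],(560,560),interpolation=cv2.INTER_CUBIC)
cv2.imwrite('pics/v10.png',f(b,280,205,20))
```

```text
-2 False [-0.685  0.027  0.44 ] dF 2.5912694611638347 gap -1.957683253599214 t 27.75
-4 False [-0.44   0.169  1.093] dF 3.11816424842743 gap -3.977605713115395 t 28.75
-6 False [-0.491  0.122  1.461] dF 3.482875133285928 gap -5.9763906449529 t 29.75
```

View pics/v10.png

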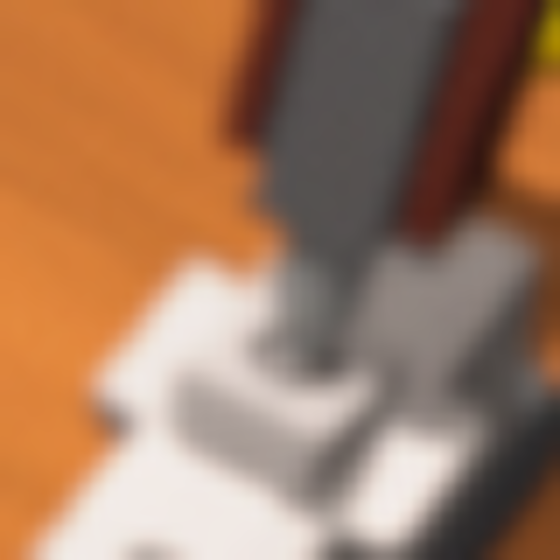

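Run:
```python
from av import *
import cv2
cv2.imwrite('pics/scene11.png',viewer.camera('scene'));st('final')
```

```text
final t 29.85 p [513.99  121.167 198.634] F [-0.672  0.87   1.743] w 25.73
```

View pics/scene11.png

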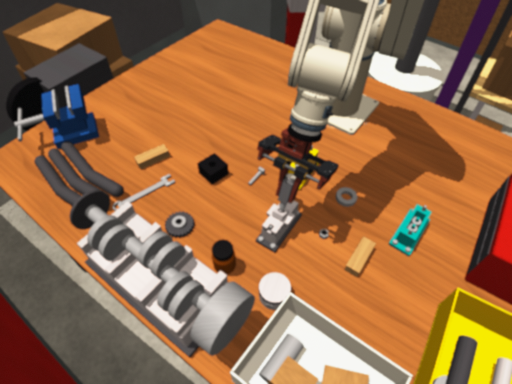

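The scene view shows the cover on the housing at about (279,222) and the gauge tip on the pad at about (281,209). The bystanders I can see are where they started; the arm hides the yellow look-alike. Handing in.

```bash
python3 -c "
from station import workorder
workorder.sign_off()"
```

```text
the job is handed in; nothing more can be done
```

The job is handed in at about 30 s, with the gauge still held and pressed on the cover's marked spot.

- **Stack:** I set the spacer and then the cover down by force-sensed contact and released each. Contact came at 54.8 mm and 60.0 mm, where the rim and spacer top should be. Pictures after each release show the part lying flat with both pins in its slots.
- **Gauge:** The tool is within about 0.1° of square to the pad's nominal 20° slope. The measured press is 6.0 mm, with a force of 3.5 N, which matches half-way. The readings at 2, 4 and 6 mm (2.6, 3.1 and 3.5 N) follow the given spring.
- **Disagreements:** The two cameras differed by about 2 mm in x and 5 mm in y, so I used their mean. The ring and the cover outline differed by about 1 mm in x, so I aimed between them. The tip's position inside the ring is therefore good to about 1 mm, and the close-up before pressing showed it in the ring.
- **Not checked:** The arm hid the yellow look-alike in the last picture. The other bystanders in view had not moved.

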